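Level the sprung ledge and hold it down

TASK

Lower the spirit level over the two pins of the white ledge until it sits flush, and only then turn the red knob of the levelling foot until the bubble stands centred between its lines while the level is pressed down so far that the sprung ledge rests on its stop. Without the pressing the bubble reads wrong; press with light force, do not lean hard on it, and leave everything else on the table alone. The program finishes while holding: the robot is still pressing the level down, ledge on its stop and bubble in the middle.

Things in the scene. Friction and masses are not known exactly. Their poses are not given: they have to be found in the camera images.
- spirit_level: loose spirit level, 0.35 kg give or take a quarter: aluminium plate 60 mm (its x) x 170 mm (y) x 6 mm with two 12 mm through holes 60 mm either side of the middle along y, blue upright handle in the middle, green vial along the +x side. Origin: centre of the plate's underside, z up. May stand on the pins either way round
- level_grip (a point): in the blue handle (16 mm in x, 40 mm in y, flat top 62 mm above the plate's underside), on its centre line, 44 mm above the underside and 18 mm below its top; axes as the level's
- vial_mid (a point): middle of the green vial, half-way between its two black lines (28 mm apart along y); axes as the level's. The vial is 92 mm long in y, 11 to 29 mm off the level's middle in x; its green top is 18 mm and its black end caps 24 mm above the plate's underside
- bubble (a point): centre of the white bubble (18 mm long, 11 mm thick) on top of the vial. It runs to the higher end, 0.6 mm per 0.001 rad of tilt along the vial (at most 33 mm), and coincides with vial_mid when level; its y in vial_mid's frame is its error
- seat (a point): where the level's underside centre belongs: on the ledge's top face half-way between its two brass pins, 170 mm from the hinge, 235 mm from the knob's axis, about 80 mm above the table. y runs along the ledge towards the hinge (-y: to the knob), z square to its top. Pins: 60 mm either side along y, 8 mm thick, 16 mm tall, tapering to 4 mm over the top 6 mm
- ledge: white melamine ledge, 320 mm (y) x 100 mm (x) x 16 mm. Origin: on its hinge line, 20 mm below its top face; it reaches from there along its -y to its free end, beside the knob
- flap (a joint): rad the spring lifts the ledge off the rubber stop of the rail below it: 0.02 when not pressed (the level's weight does not sink it), 0 when pressed down on the stop. Pressing down on the level's handle, 4 to 6 N does it and the handle sinks 3.5 mm
- foot_knob_grip (a point): red knob of the levelling foot: on its upright axis, at the height to grip, 107 mm above the table. Grip bar 42 mm long (this point's x), 14 mm wide (its y), 32 mm tall, top 7 mm above this point, on a disc 44 mm across. Keeps its place and height as it turns, stays where it is left (friction 0.15 N m)
- foot_knob (a joint): turn of the red knob, rad, 0 to 2.4, growing clockwise seen from above. Clockwise raises the ledge's free end: 0.03 rad of tilt, so 18 mm of bubble towards the knob, per rad of turn. It starts at 0.25 to 0.55; level (ledge pressed down) lies between 1.1 and 1.65, differently each time
- tiffin: bystander, to be left alone: closed three-tier stainless tiffin carrier, 116 mm across, 200 mm tall; origin at the centre of its underside
- jar: bystander, to be left alone: squat amber glass jar with steel lid, 80 mm across, 74 mm tall; origin at the centre of its underside
- comb: bystander, to be left alone: wooden comb, 150 x 36 mm, 5 mm thick, lying flat; origin at the centre of its underside
- gate_remote: bystander, to be left alone: yellow plastic gate remote with a rubber button, 36 x 62 x 14 mm; origin at the centre of its underside
- carabiner: bystander, to be left alone: aluminium carabiner, 88 x 44 mm, 10 mm thick, lying flat; origin at the centre of its underside
- screwdriver: bystander, to be left alone: screwdriver, 150 mm long, lying flat; origin at the centre of its underside
Mind the look-alikes: they are no part of the job. Of the things like the spirit_level, leave any that is purple; of the rest the larger one is meant.

How it is judged:
By the outcome, as a careful person would: the job done as asked, in the order asked, and still so for the second after the job is handed in, while the arm keeps its last pose, push and grip.
It also fails if it takes over 72 s, if anything falls off the work surface, if the arm or the gripper's body presses on something with over 40 N, if the wrist force passes 120 N, or if a joint passes its speed limit or range.

ROBOT

A 6-joint arm with a two-finger parallel gripper is mounted at the origin on the work surface. World frame = base frame: x ahead of the robot, y to its left, z up, the work surface at z = 0. Lengths are in m, angles in rad, forces in N, time in s.
With the tool pointing down it reaches from about 0.375 to 0.9 m from the base axis. Payload 3.1 kg.
Tool frame: the origin (TCP) lies between the finger pads; the fingertips stand 19 mm ahead of it and the grasp point (between the pads) is the TCP; x points along the fingers, z is the direction in which the jaws open and shut, and the axes are right-handed (so a half turn about x gives the same grasp; the last joint's range is limited). The gripper opens to 85 mm and grips with 20 to 120 N. Pads are 22 mm wide; open, the fingers measure 114 mm over their backs; the gripper's body (76 mm by 85 mm) begins 54 mm behind the grasp point. The pads swing forward as they close: fully open they stand 13 mm farther back than shut.
Start: joints at [-1.5, 0.527, 1.433, -0, 1.181, -0.178], TCP at [0.154, -0.606, 0.25] pointing down, gripper open.
Joint ranges: [-3.08, 3.08], [-0.75, 2.2], [0.22, 2.44], [-1.43, 4.57], [0, 2.65], [-2.85, 2.85]. Speed limits (rad/s): [2.79, 2.79, 3.14, 3.14, 3.14, 3.14].

INTERFACE

Orientations are given as a unit quaternion [w, x, y, z].
In Python, from cell import ctrl gives the robot as it stands. The module is installed in compiled form; this text tells all that it offers.
- The arm moves only by the shell command python3 -m pendant 'ROWS' [FORCE]. ROWS is JSON, a list of rows, each a list of 7 numbers: the shift along the tool's x, y, z in mm, then the turn, a rotation vector about the tool's x, y, z in rad, then the finger opening in mm, from 0 to 85.4. In form: [[dx, dy, dz, rx, ry, rz, fingers], ...]. A call has 1 to 5 rows; each row is the pose to reach, as a shift and turn from the pose commanded when the call began, along the tool's axes at that moment; what a row does not reach only later rows make up. A row lasts 1/8 s, in which the tool goes at most 62.5 mm and 10.7 degrees, less where a joint would pass 70% of its speed; a pose out of reach is approached as far as the arm can. A call with a gripper value outside its range is refused whole. The fingers move at their own pace and stop on an object; FORCE is the grip in N (left out, the last holds). Time passes only in rows, so rows that repeat a pose let the fingers close. It gives the time, the measured TCP pose, the force and the opening at its end, in the units of the state.
- ctrl.state(): the state, without advancing time (a new reading comes with each control period).
- ctrl.read_camera(name): name is "scene" or "top" or "wrist"; returns the picture (400x640x3 uint8, red, green, blue); there is no depth.
- ctrl.camera_params(name): a dict with "fx", "fy", "cx", "cy" (pixels), "distortion" ([k1, k2, p1, p2, k3] as OpenCV has them; the pictures are not rectified), "pose" (4x4, takes a point from camera to world coordinates). Camera axes: x right, y down, z forward; pixel columns grow to the right and rows downward; lengths in m; the calibration is good to about 2 mm. A picture is of the moment at which its call begins: read the wrist's pose just before it. camera_params takes no time and is no camera call; for the wrist camera it gives the pose at the moment of the call.
- ctrl.close_job(): hands the job in, once; it reports no verdict.
Trained networks look in the newest picture that a camera, given by its name, has taken for a name from the list of things; names that differ only in an ending like _2 or _b are one class to them, and where a whole thing is asked for, a point or a joint stands for the part that bears it (a point fixed in the world has none). Each returns a list of dicts, best first, with "score" (0 to 1); they miss things now and then, are a little off and sometimes report something else, mostly with a low value. They report only what shows in the picture. A call takes as long as a camera call. They do not tell look-alikes from the thing itself.
- ctrl.spot_in(camera, name): "box" ([left, top, right, bottom] in pixels, round what is visible of it).
- ctrl.cut_out(camera, name): "mask" (400x640 bool, what is visible of it) and "box" ([left, top, right, bottom] in pixels, round what is visible of it).
- ctrl.mark_of(camera, name): "position" ([column, row] in pixels: a listed point, or the origin of a listed thing).
The state is a dict: "time_s": time; "joint_positions": joint angles; "joint_velocities": joint speeds; "tau": joint torques, N m; "position": TCP position; "eef_rot": TCP orientation; "contact_force": force on the tool from outside, world axes, zero at the start; "ft_torque": the same for the moment, N m; "finger_gap": finger opening in m.
Only numpy, scipy, OpenCV 4.12 (cv2) and the standard library are available. Lean on these libraries where they do the work, as an engineer would, in place of code of your own. Each camera call takes 0.05 s, during which the arm holds its last target. There are 200 camera calls.

## Working session

There is one attempt and no reset: what is moved stays moved. The work goes in short steps, Python scripts to look and compute and a shell command to move; the robot and the scene stay as the last step left them, time stands still between calls to the robot, and variables do not carry over. Pictures are saved under pics/ and viewed, about 8 in all and at most 12, crops included, and the job is handed in when it is done.

```bash
ls; mkdir -p pics; cat > h.py <<'E'
import numpy as np, cv2
from scipy.spatial.transform import Rotation as R
from cell import ctrl
def params(n):
    p=ctrl.camera_params(n); K=np.array([[p['fx'],0,p['cx']],[0,p['fy'],p['cy']],[0,0,1.]])
    return K,np.array(p['distortion'],float),np.array(p['pose'])
def ray(P,px):
    K,D,T=P; u=cv2.undistortPoints(np.array([[px]],float),K,D)[0,0]
    d=T[:3,:3]@np.array([u[0],u[1],1]); return T[:3,3],d/np.linalg.norm(d)
def atz(P,px,z):
    o,d=ray(P,px); return o+d*(z-o[2])/d[2]
def tri(rs):
    A=0;b=0
    for o,d in rs:
        M=np.eye(3)-np.outer(d,d);A=A+M;b=b+M@o
    x=np.linalg.solve(A,b); return x,[np.linalg.norm((np.eye(3)-np.outer(d,d))@(x-o))*1e3 for o,d in rs]
def proj(P,X):
    K,D,T=P; Ti=np.linalg.inv(T)
    return cv2.projectPoints((Ti[:3,:3]@np.atleast_2d(X).T+Ti[:3,3:]).T,np.zeros(3),np.zeros(3),K,D)[0][:,0]
def shot(n,f=None):
    P=params(n); im=ctrl.read_camera(n)
    if f: cv2.imwrite('pics/'+f,im[:,:,::-1])
    return P,im
def rot():
    q=ctrl.state()['eef_rot']; return R.from_quat([q[1],q[2],q[3],q[0]])
E
python3 - <<'E'
from h import *
np.set_printoptions(precision=4,suppress=True)
s=ctrl.state();print(s);print(rot().as_matrix())
ims={}
for n in('scene','top'):
    P,im=shot(n);ims[n]=im;print(n,P[0][0,0],P[2])
    for t in ['spirit_level','level_grip','vial_mid','bubble','seat','ledge','foot_knob_grip']:
        try:
            print(t,[(round(d['score'],2),np.round(d['position'],1)) for d in ctrl.mark_of(n,t)[:4]])
        except Exception as e: print(t,e)
cv2.imwrite('pics/a.png',cv2.resize(np.vstack([ims['scene'],ims['top']]),(800,1000))[:, :,::-1][0:500]); cv2.imwrite('pics/b.png',cv2.resize(ims['top'],(800,500))[:,:,::-1])
E
```

```text
pics
{'time_s': 0.0, 'joint_positions': array([-1.5005,  0.5285,  1.4339,  0.    ,  1.1814, -0.1785]), 'joint_velocities': array([ 0.0005,  0.0008, -0.0001,  0.0002, -0.001 , -0.0008]), 'tau': array([  0.0012, -44.2354, -17.8026,   0.    ,   0.0086,   0.    ]), 'position': array([ 0.1539, -0.6051,  0.2493]), 'eef_rot': array([ 0.5577,  0.4347,  0.5587, -0.4335]), 'contact_force': array([-0.5307,  0.1936,  0.523 ]), 'ft_torque': array([0.0275, 0.0238, 0.0165]), 'finger_gap': 0.08532667344576705}
[[-0.0001  0.9692  0.2462]
 [ 0.0022  0.2462 -0.9692]
 [-1.      0.0004 -0.0021]]
scene 375.71052025106377 [[ 0.735   0.3644 -0.5718  1.0937]
 [ 0.6781 -0.3949  0.6199 -0.6294]
 [ 0.0001 -0.8433 -0.5374  0.6424]
 [ 0.      0.      0.      1.    ]]
spirit_level [(0.97, array([245.9, 219.1])), (0.92, array([323.3, 205. ])), (0.52, array([318.3, 177.7])), (0.17, array([388.1, 170.5]))]
level_grip [(0.78, array([321.4, 169.9])), (0.68, array([319.4, 191.1])), (0.58, array([247.6, 209.7]))]
vial_mid [(0.81, array([322.4, 201.7])), (0.78, array([242. , 215.1])), (0.56, array([386.5, 169.4])), (0.5, 
[... 248 characters left out ...]
 [ 0.0031 -0.1437 -0.9896  1.0633]
 [ 0.      0.      0.      1.    ]]
spirit_level [(0.92, array([358.3, 271.7])), (0.82, array([281. , 229.6])), (0.64, array([231.9, 282.4]))]
level_grip [(0.95, array([278.3, 228.4])), (0.71, array([163.1, 154.8])), (0.7, array([359. , 273.4])), (0.68, array([229.7, 275.1]))]
vial_mid [(0.95, array([279.7, 222.6])), (0.69, array([361.2, 274.1])), (0.58, array([224. , 278.8]))]
bubble [(0.44, array([362.9, 275.2])), (0.41, array([279.7, 225.9])), (0.16, array([277.9, 230.2]))]
seat [(0.63, array([307.3, 161. ])), (0.54, array([158.9, 249.8])), (0.53, array([481.6, 178.8]))]
ledge [(0.95, array([239.3, 176. ]))]
foot_knob_grip [(0.48, array([395.1, 143. ]))]
```

View pics/a.png

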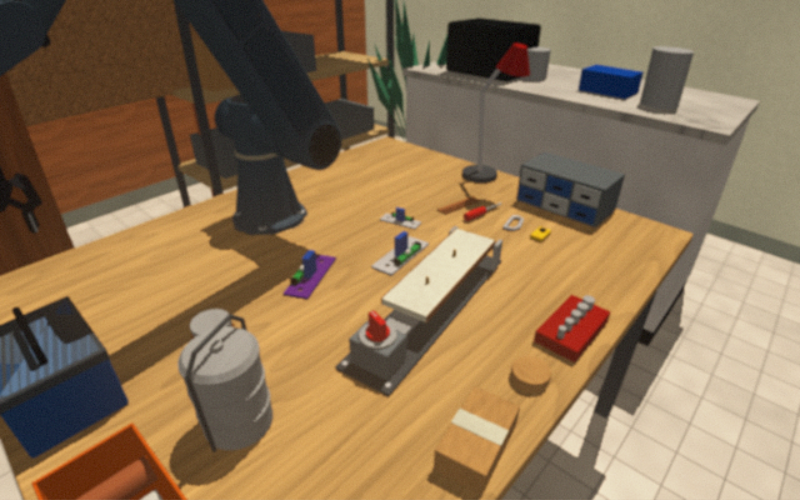

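View pics/b.png

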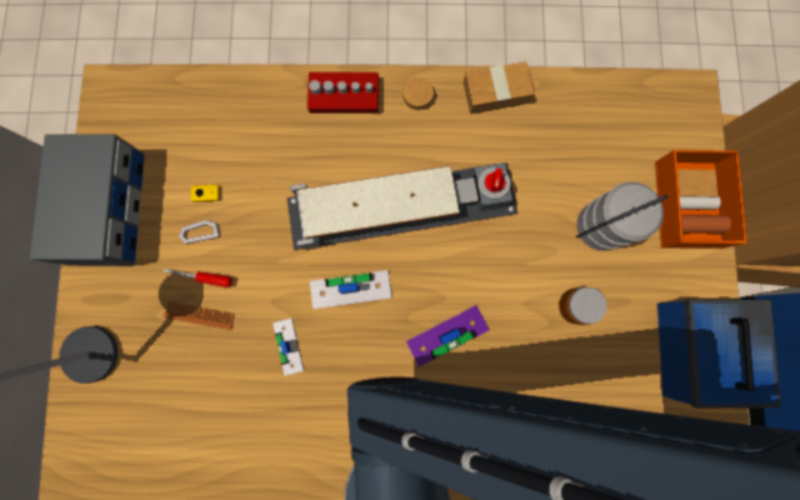

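Level-like things in the top view (native px): purple (358,272), large silver (281,229), small silver (231,281). Purple is excluded, and the larger of the rest is the silver one at (281,229), beside the ledge. I'll confirm it in a wrist close-up.

```bash
python3 - <<'E'
from h import *
np.set_printoptions(precision=4,suppress=True)
S=params('scene');T=params('top')
for n,a,b in [('level',(323.3,205),(281,229.6)),('grip',(319.4,191.1),(278.3,228.4)),('knob',(301,253.7),(395.1,143)),('seat',(353.5,214.9),(307.3,161)),('ledge',(378.6,192),(239.3,176))]:
    print(n,*tri([ray(S,a),ray(T,b)]))
W=params('wrist');print('wrist in tool', rot().as_matrix().T@W[2][:3,:3], rot().as_matrix().T@(W[2][:3,3]-ctrl.state()['position']),W[0][0,0])
# pins & level dir in top (native px)
p1=atz(T,(283.5,163.5),.09);p2=atz(T,(330,156),.09);print(p1,p2,(p1+p2)/2)
k=atz(T,(396,145),.114);print('knob',k)
E
```

```text
level [ 0.4314  0.1053 -0.0005] [np.float64(2.8672140791947913), np.float64(2.8672140791948073)]
grip [0.4265 0.1022 0.0508] [np.float64(3.8529569979892884), np.float64(3.852956997989355)]
knob [ 0.6413 -0.1924  0.1085] [np.float64(2.485953631102048), np.float64(2.485953631102034)]
seat [0.6038 0.0333 0.0785] [np.float64(2.7304606627273715), np.float64(2.730460662727337)]
ledge [0.5656 0.2104 0.0559] [np.float64(0.2153263969165408), np.float64(0.21532639691650782)]
wrist in tool [[ 0.0008 -0.3064  0.9519]
 [ 0.0001 -0.9519 -0.3064]
 [ 1.      0.0003 -0.0007]] [-0.125   0.0782 -0.0005] 332.19305437950163
[0.5919 0.0915 0.09  ] [ 0.6125 -0.0268  0.09  ] [0.6022 0.0324 0.09  ]
knob [ 0.6362 -0.1916  0.114 ]
```

```bash
cat >> h.py <<'E'
def pose_for(yaw):  # tool x down, tool z at yaw (deg) in world xy
    c,s=np.cos(np.radians(yaw)),np.sin(np.radians(yaw)); z=np.array([c,s,0]);x=np.array([0,0,-1.]);return R.from_matrix(np.c_[x,np.cross(z,x),z])
def togo(p,yaw):
    r=rot(); d=r.inv().apply(np.array(p)-ctrl.state()['position'])*1e3; w=(r.inv()*pose_for(yaw)).as_rotvec()
    print('row',np.round(d,1),np.round(w,3)); return d,w
E
python3 -c "
from h import *
togo((.40,-.25,.35),-25);print(rot().as_matrix())"
```

```text
row [ -99.7  326.1 -284.2] [-0.886  0.     0.   ]
[[ 1.95718418e-05  9.69211357e-01  2.46230270e-01]
 [-8.07019677e-05  2.46230271e-01 -9.69211353e-01]
 [-9.99999997e-01 -9.02016008e-07  8.30364435e-05]]
```

```bash
python3 -m pendant '[[-60,30,-20,-0.15,0,0,85],[-90,80,-70,-0.3,0,0,85],[-100,140,-120,-0.48,0,0,85],[-100,190,-165,-0.66,0,0,85],[-100,240,-205,-0.84,0,0,85]]'; python3 -c "
from h import *
togo((.415,.105,.26),7.2)"
```

```text
time_s: 1.42
position: [0.3126, -0.38, 0.35]
eef_rot: [0.688, 0.167, 0.687, -0.167]
contact_force: [-0.1, 0.3, 0.4]
finger_gap: 0.0849
row [  89.4  478.  -131.7] [-0.602  0.001  0.001]
```

```bash
sed -i 's/import numpy/import os, numpy/;1s/import os, numpy as np, cv2/import os, cv2, numpy as np/' h.py; head -1 h.py
```

```text
import os, cv2, numpy as np
```

```bash
python3 -m pendant '[[0,60,-16,-0.1,0,0,85],[0,120,-33,-0.2,0,0,85],[0,180,-50,-0.3,0,0,85],[10,240,-66,-0.4,0,0,85],[20,300,-83,-0.5,0,0,85]]'; python3 -c "
from h import *
togo((.415,.105,.26),7.2)"
```

```text
time_s: 2.05
position: [0.3774, -0.0765, 0.3297]
eef_rot: [0.708, -0.008, 0.706, 0.007]
contact_force: [1.1, -0.3, 0.5]
finger_gap: 0.0853
row [ 69.7 180.8  41.2] [-0.105  0.002  0.001]
```

```bash
python3 -m pendant '[[20,60,14,-0.1,0,0,85],[40,120,28,-0.105,0,0,85],[70,180,41,-0.105,0,0,85],[70,181,41,-0.105,0,0,85]]'; python3 - <<'E'
from h import *
np.set_printoptions(precision=4,suppress=True)
P,im=shot('wrist','c.png')
for t in ['spirit_level','level_grip','vial_mid','bubble']:
    print(t,[(round(d['score'],2),np.round(d['position'],1)) for d in ctrl.mark_of('wrist',t)[:4]])
print(P[2],ctrl.state()['position'])
E
```

```text
time_s: 2.55
position: [0.4137, 0.1064, 0.2581]
eef_rot: [0.705, -0.045, 0.707, 0.046]
contact_force: [-1.0, 0.5, 0.1]
finger_gap: 0.0847
spirit_level [(0.95, array([235.4, 310. ])), (0.72, array([232.7,  35.6])), (0.55, array([328.1, 170.2]))]
level_grip [(0.86, array([331.4, 176.3])), (0.86, array([228.2, 334.5])), (0.58, array([224.6,  29.8]))]
vial_mid [(0.74, array([348.6, 172. ])), (0.62, array([221.4, 324.2])), (0.61, array([224.8,  18.6]))]
bubble [(0.51, array([348.5, 174.7])), (0.43, array([330.3, 168.2])), (0.41, array([223.5,  19.8]))]
[[ 0.9917  0.1229  0.0364  0.4035]
 [ 0.1282 -0.9444 -0.3028  0.1846]
 [-0.0028  0.305  -0.9523  0.3832]
 [ 0.      0.      0.      1.    ]] [0.4152 0.1023 0.2601]
```

View pics/c.png

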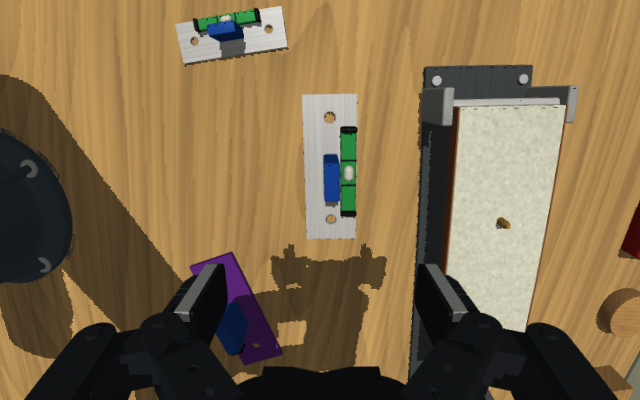

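The wrist view shows the large silver level at (330,166): plate (302,95)-(356,239), holes at (330,117) and (331,219), vial on its right (+x). The smaller silver one is at (230,35) and the purple one at (235,300). The large silver one is the target, confirmed.

```bash
cat >> h.py <<'E'
def blobs(im,lo,hi,box,amin=20):
    h=cv2.cvtColor(im,cv2.COLOR_RGB2HSV); m=cv2.inRange(h,np.array(lo),np.array(hi)); k=np.zeros_like(m); l,t,r,b=box; k[t:b,l:r]=m[t:b,l:r]
    n,_,st,c=cv2.connectedComponentsWithStats(k); return k,[(st[i,:5].tolist(),c[i].round(1).tolist()) for i in range(1,n) if st[i,4]>=amin]
E
python3 - <<'E'
from h import *
np.set_printoptions(precision=4,suppress=True)
im=cv2.imread('pics/c.png')[:,:,::-1].copy(); P=params('wrist')
h1,h2=atz(P,(330,117),.006),atz(P,(331,219),.006);print('holes',h1,h2,(h1+h2)/2,np.linalg.norm(h1-h2),'yaw',np.degrees(np.arctan2(-(h1-h2)[0],(h1-h2)[1])))
print(blobs(im,(100,80,30),(130,255,255),(300,90,360,245)))
print([b for b in blobs(im,(0,0,0),(179,255,45),(338,120,360,220))[1]])
for q in [(348.5,130),(348.5,213)]: print('cap',atz(P,q,.024))
c=[atz(P,q,.006) for q in [(302,95),(356,94),(356,239),(307,239)]];print('corners',c,sum(c)/4)
for z in (0,.006,.044,.062): print(proj(P,np.r_[((h1+h2)/2)[:2],z]))
E
```

```text
holes [0.4184 0.1606 0.006 ] [0.4353 0.0408 0.006 ] [0.4269 0.1007 0.006 ] 0.12091055243852025 yaw 8.01053981300521
(array([[0, 0, 0, ..., 0, 0, 0],
       [0, 0, 0, ..., 0, 0, 0],
       [0, 0, 0, ..., 0, 0, 0],
       ...,
       [0, 0, 0, ..., 0, 0, 0],
       [0, 0, 0, ..., 0, 0, 0],
       [0, 0, 0, ..., 0, 0, 0]], shape=(400, 640), dtype=uint8), [([324, 154, 16, 48, 740], [331.3, 178.0])])
[([341, 127, 16, 7, 100], [348.3, 129.7]), ([341, 211, 15, 6, 83], [348.1, 213.3])]
cap [0.4392 0.1505 0.024 ]
cap [0.4529 0.0572 0.024 ]
corners [array([0.385 , 0.1802, 0.006 ]), array([0.4435, 0.1885, 0.006 ]), array([0.4697, 0.0182, 0.006 ]), array([0.4091, 0.0109, 0.006 ])] [0.4268 0.0995 0.006 ]
[[330.388  169.1985]]
[[330.5391 170.2784]]
[[331.6102 177.9407]]
[[332.1988 182.1541]]
```

```bash
python3 -c "
from h import *
togo((.427,.1007,.15),8.0)"; python3 -m pendant '[[50,-2,12,0,0,0,85],[110,0,12,-0.014,0,0,85],[110,0,12,-0.014,0,0,85]]'; python3 - <<'E'
from h import *
np.set_printoptions(precision=4,suppress=True)
P,im=shot('wrist','d.png')
print(ctrl.state()['position'])
k,b=blobs(im,(100,80,30),(130,255,255),(0,0,640,400),300);print(b)
P0=P
for z in (0.006,.044,.062): print(z,proj(P,np.array([[.427+dx*.99-dy*.139,.1007+dx*.139+dy*.99,z] for dx,dy in [(-.008,-.02),(.008,-.02),(.008,.02),(-.008,.02),(0,.06)]])).round(1).tolist())
togo((.427,.1007,.044),8.0)
E
```

```text
row [110.1  -2.9  11.3] [-0.018  0.001  0.001]
time_s: 3.18
position: [0.424, 0.1034, 0.1463]
eef_rot: [0.702, -0.047, 0.709, 0.048]
contact_force: [-0.8, 0.2, -0.1]
finger_gap: 0.0853
[0.4259 0.1036 0.1488]
[([142, 0, 57, 13, 462], [172.6, 4.2]), ([311, 172, 24, 72, 1636], [322.7, 208.2])]
0.006 [[316.9, 222.1], [335.6, 222.0], [336.0, 176.3], [316.4, 176.4], [326.2, 126.6]]
0.044 [[315.8, 240.3], [337.2, 240.3], [337.8, 188.5], [315.2, 188.6], [326.4, 131.4]]
0.062 [[315.1, 251.0], [338.1, 251.0], [338.8, 195.7], [314.5, 195.8], [326.6, 134.2]]
row [104.8  -3.1   1.2] [-0.005 -0.004 -0.001]
```

View pics/d.png

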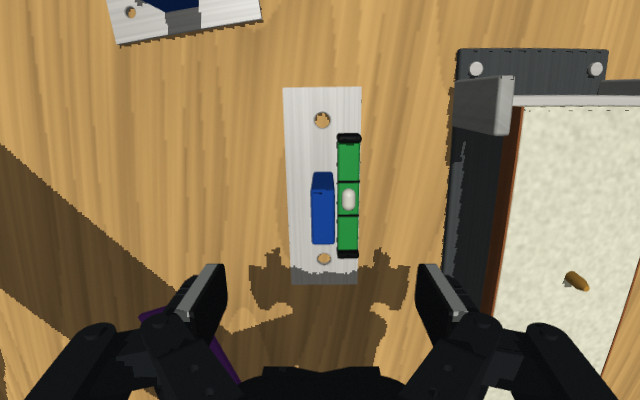

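```bash
cat >> h.py <<'E'
def wristP(N=0):  # wrist camera with a fixed extrinsic, in TOOL coordinates (identity tool pose)
    K,D,_=params('wrist'); c,s=np.cos(.3114),np.sin(.3114)
    T=np.eye(4); T[:3,:3]=np.array([[0,-s,c],[0,-c,-s],[1,0,0]]); T[:3,3]=[-.125,.078,0]; return K,D,T
def atx(px,h):  # point in tool frame at depth h (m) ahead of the TCP
    o,d=ray(wristP(),px); return o+d*(h-o[0])/d[0]
E
python3 - <<'E'
from h import *
np.set_printoptions(precision=4,suppress=True)
# extrinsic consistency from several readings
for i in range(6):
    W=params('wrist')[2]; r=rot().as_matrix(); s=ctrl.state(); print('ext',r.T@(W[:3,3]-s['position']), (r.T@W[:3,:3])[0,2],s['position'],W[:3,3]); ctrl.read_camera('wrist')
for H in (.138,.142,.146):
    a,b=atx((322,120),H),atx((324,258),H);print(H,a,b,(a+b)/2,np.linalg.norm(a-b),'ang',np.degrees(np.arctan2((a-b)[2],(a-b)[1])))
    e=[atx(q,H-.056) for q in [(311,244),(335,244),(334.5,189),(311.5,189)]];print('  handle top',e[0],e[2],sum(e)/4)
E
```

```text
ext [-0.125   0.079  -0.0004] 0.9521039915102036 [0.4259 0.1036 0.1488] [0.4154 0.1819 0.2739]
ext [-0.125   0.079  -0.0004] 0.9520952965918192 [0.4273 0.1039 0.1505] [0.4162 0.1821 0.2755]
ext [-0.125   0.079  -0.0004] 0.9521063069003226 [0.4281 0.1041 0.1515] [0.4166 0.1824 0.2765]
ext [-0.125   0.079  -0.0004] 0.9521034566765231 [0.4284 0.1043 0.152 ] [0.4166 0.1826 0.277 ]
ext [-0.125   0.079  -0.0004] 0.9520968191004469 [0.4284 0.1045 0.1522] [0.4165 0.1828 0.2771]
ext [-0.125   0.079  -0.0004] 0.9520983967804664 [0.4282 0.1047 0.1521] [0.4163 0.1829 0.277 ]
0.138 [0.138  0.0607 0.001 ] [ 0.138  -0.0575  0.0029] [0.138  0.0016 0.0019] 0.11827794520976359 ang -0.9199541244608691
  handle top [ 0.082  -0.018  -0.0066] [0.082  0.0209 0.0089] [0.082  0.0014 0.0015]
0.142 [0.142  0.0605 0.001 ] [ 0.142  -0.0596  0.0029] [0.142  0.0004 0.002 ] 0.12007684931941778 ang -0.9199541244608692
  handle top [ 0.086  -0.0199 -0.0068] [0.086  0.0198 0.0091] [ 0.086  -0.0001  0.0015]
0.146 [0.146  0.0602 0.001 ] [ 0.146  -0.0617  0.003 ] [ 0.146  -0.0007  0.002 ] 0.12187575342907199 ang -0.9199541244608691
  handle top [ 0.09   -0.0218 -0.0069] [0.09   0.0186 0.0093] [ 0.09   -0.0016  0.0016]
```

```bash
python3 -c "
from h import *
togo((.4276,.1043,.045),8.4)"
```

```text
row [106.8  -0.3  -1. ] [-0.01   0.006  0.001]
```

```bash
python3 -m pendant '[[50,0,-1,-0.01,0,0,85],[90,0,-1,-0.01,0,0,85],[107,0,-1,-0.01,0,0,85],[107,0,-1,-0.01,0,0,85],[107,0,-1,-0.01,0,0,85]]'; python3 -m pendant '[[0,0,0,0,0,0,10],[0,0,0,0,0,0,0],[0,0,0,0,0,0,0],[0,0,0,0,0,0,0],[0,0,0,0,0,0,0]]' 40;  python3 -c "
from h import *
shot('wrist','e.png');print(ctrl.state(),rot().as_matrix())"
```

```text
time_s: 4.15
position: [0.4266, 0.1049, 0.0436]
eef_rot: [0.706, -0.052, 0.704, 0.052]
contact_force: [0.3, -0.2, -0.2]
finger_gap: 0.085
time_s: 4.78
position: [0.4248, 0.1048, 0.0426]
eef_rot: [0.705, -0.052, 0.706, 0.052]
contact_force: [-2.6, -0.9, 5.5]
finger_gap: 0.0157
{'time_s': 4.825, 'joint_positions': array([-1.46799148e-02,  6.95580425e-01,  2.04760787e+00, -1.48030510e-04,
        3.99827661e-01, -1.61653224e-01]), 'joint_velocities': array([ 0.0009336 ,  0.00089176,  0.00031065,  0.00129434,  0.00202693,
       -0.00035167]), 'tau': array([ 1.20001682e-01, -3.42479539e+01, -3.76268551e+00,  8.92439811e-02,
       -4.84691653e-01,  5.75964921e-03]), 'position': array([0.42479251, 0.10475959, 0.04260982]), 'eef_rot': array([ 0.70469158, -0.05194019,  0.70569768,  0.05198829]), 'contact_force': array([-2.90962052, -0.68680906,  6.34715988]), 'ft_torque': array([-0.1152656 ,  0.26919149, -0.00534127]), 'finger_gap': 0.015291265435624554} [[-1.42398594e-03 -1.46579550e-01  9.89197861e-01]
 [-3.67230126e-05  9.89198871e-01  1.46579647e-01]
 [-9.99998985e-01  1.72401030e-04 -1.41398812e-03]]
```

View pics/e.png

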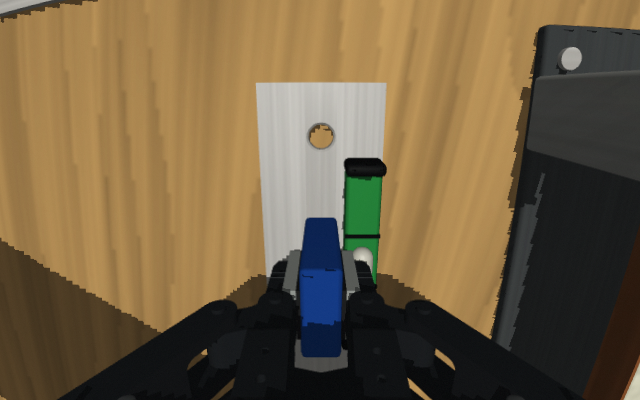

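```bash
python3 -c "
from h import *
H=.0426-.006
print('hole in tool',atx((321,136),H)); togo((.50,0.0,.28),9.9)"; python3 -m pendant '[[-15,0,0,0,0,0,0],[-60,0,0,0,0,0,0],[-120,0,0,0,0,0,0],[-180,-10,20,-0.02,0,0,0],[-236,-60,40,-0.02,0,0,0]]';python3 -m pendant '[[0,-50,15,0,0,0,0],[0,-53,18,0,0,0,0],[0,-53,18,0,0,0,0],[0,-53,18,0,0,0,0],[0,-53,18,0,0,0,0]]'; python3 - <<'E'
from h import *
for i in range(3): P,im=shot('wrist','f.png')
print(ctrl.state()['position'],ctrl.state()['contact_force'],ctrl.state()['finger_gap'],rot().as_matrix())
E
```

```text
hole in tool [0.0366     0.05984105 0.00013874]
row [-237.5 -114.6   58.7] [-0.026 -0.001 -0.   ]
time_s: 5.45
position: [0.4683, 0.062, 0.2684]
eef_rot: [0.705, -0.06, 0.704, 0.06]
contact_force: [1.6, -0.9, -4.2]
finger_gap: 0.0156
time_s: 6.08
position: [0.4939, 0.0128, 0.2658]
eef_rot: [0.704, -0.059, 0.705, 0.06]
contact_force: [-0.5, -0.2, -4.7]
finger_gap: 0.0153
[0.49446658 0.0124007  0.26629479] [-0.06537135  0.25930304 -4.85916165] 0.015604367190882165 [[-3.89075265e-04 -1.67215088e-01  9.85920363e-01]
 [ 1.41584561e-04  9.85920419e-01  1.67215154e-01]
 [-9.99999914e-01  2.04650382e-04 -3.59922174e-04]]
```

View pics/f.png

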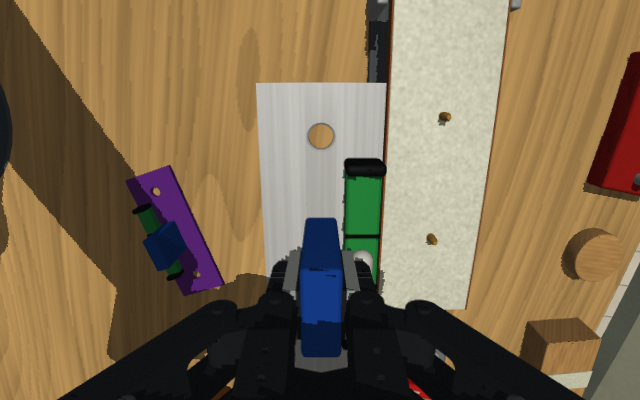

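The level is held by the handle. The ledge pins show at about (445,118) and (432,239).

```bash
python3 - <<'E'
from h import *
np.set_printoptions(precision=4,suppress=True)
im=cv2.imread('pics/f.png')[:,:,::-1].copy(); P=params('wrist')
def pins(im,lo,hi,box):
    m,b=blobs(im,lo,hi,box,6); return b
print(pins(im,(10,120,20),(30,255,220),(425,90,470,140)),pins(im,(10,120,20),(30,255,220),(415,215,450,260)))
T,it=shot('top'); print(pins(it,(8,60,20),(30,255,200),(272,152,296,174)),pins(it,(8,60,20),(30,255,200),(318,146,342,166)))
S,isc=shot('scene'); print(pins(isc,(8,70,20),(30,255,200),(330,215,352,232)),pins(isc,(8,70,20),(30,255,200),(355,194,372,212)))
E
```

```text
[([439, 112, 12, 9, 83], [444.6, 116.0])] [([427, 234, 10, 11, 78], [431.8, 239.0])]
[] []
[([340, 222, 4, 5, 16], [341.3, 224.2])] [([362, 200, 3, 5, 14], [363.1, 202.1])]
```

```bash
python3 - <<'E'
from h import *
np.set_printoptions(precision=4,suppress=True)
P=params('wrist');S=params('scene');s=ctrl.state()['position']
for H in (.086,.089):
    a,b=atz(P,(444.6,116),H),atz(P,(431.8,239),H);d=a-b
    print(H,a,b,(a+b)/2,np.linalg.norm(d),'yaw',np.degrees(np.arctan2(-d[0],d[1])))
    a,b=atx((444.6,116),s[2]-H),atx((431.8,239),s[2]-H);d=a-b
    print('  tool',a,b,(a+b)/2,'rel yaw',np.degrees(np.arctan2(-d[2],d[1])))
print(tri([ray(P,(444.6,116)),ray(S,(363.1,202.1))]),tri([ray(P,(431.8,239)),ray(S,(341.3,224.2))]))
togo((.6,.03,.26),9.6)
E
```

```text
0.086 [0.594  0.0933 0.086 ] [ 0.6145 -0.0257  0.086 ] [0.6042 0.0338 0.086 ] 0.12071293889680208 yaw 9.739006305367164
  tool [0.1804 0.0622 0.1119] [ 0.1804 -0.0585  0.1122] [0.1804 0.0018 0.112 ] rel yaw 0.1427807750247759
0.089 [0.5929 0.0933 0.089 ] [ 0.6131 -0.0245  0.089 ] [0.603  0.0344 0.089 ] 0.119527321754351 yaw 9.739006305367152
  tool [0.1774 0.0624 0.1108] [ 0.1774 -0.0572  0.1111] [0.1774 0.0026 0.1109] rel yaw 0.14278077502476935
(array([0.5935, 0.0931, 0.0868]), [np.float64(0.3136034243755636), np.float64(0.31360342437555533)]) (array([ 0.6145, -0.0259,  0.0856]), [np.float64(0.1601151115269081), np.float64(0.1601151115269546)])
row [  6.4   0.  106.8] [ 0. -0. -0.]
```

```bash
python3 -m pendant '[[0,2,60,0,0,0,0],[20,2,112,0,0,0,0],[60,2,112,0,0,0,0],[105,2,112,0,0,0,0],[109,2,112,0,0,0,0]]';python3 -m pendant '[[0,0,0,0,0,0,0],[0,0,0,0,0,0,0],[0,0,0,0,0,0,0]]'; python3 - <<'E'
from h import *
P,im=shot('wrist','g.png')
print(ctrl.state()['position'],ctrl.state()['contact_force'],ctrl.state()['finger_gap'],rot().as_matrix())
z=ctrl.state()['position'][2]
for h in (.079,.095): print(h,proj(P,np.array([[.5935,.0931,h],[.6145,-.0259,h]])))
cv2.imwrite('pics/g2.png',cv2.resize(im[90:290,220:420,::-1],(600,600),interpolation=cv2.INTER_CUBIC))
togo((.6042,.0336,.1218),9.74)
E
```

```text
time_s: 6.95
position: [0.6019, 0.0328, 0.1537]
eef_rot: [0.701, -0.058, 0.708, 0.06]
contact_force: [-0.5, 0.1, -3.7]
finger_gap: 0.0154
time_s: 7.32
position: [0.606, 0.0322, 0.1594]
eef_rot: [0.706, -0.059, 0.703, 0.059]
contact_force: [-0.5, -0.0, -3.5]
finger_gap: 0.0151
[0.6057078  0.03225397 0.15906109] [ 0.40464371 -0.53848542 -3.34898726] 0.015691644876858753 [[ 3.01256221e-03 -1.66226218e-01  9.86083044e-01]
 [-3.85846085e-04  9.86087252e-01  1.66228106e-01]
 [-9.99995388e-01 -8.81248793e-04  2.90651145e-03]]
0.079 [[317.27482813 125.84361163]
 [319.09202171 297.78904631]]
0.095 [[317.0971147  128.25321189]
 [319.07177016 311.37115615]]
row [37.3  1.6 -1.4] [-0.003  0.003  0.001]
```

View pics/g2.png

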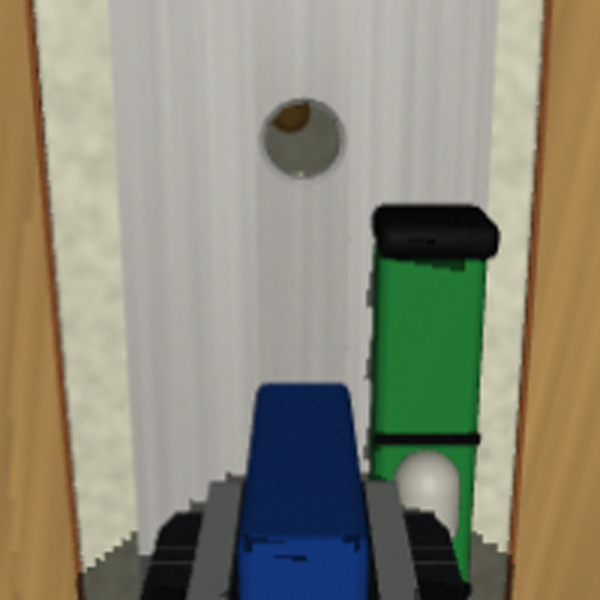

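Through the near hole, the pin tip shows about 1.5 mm off, which agrees with the computed row. Correcting and lowering.

```bash
python3 -m pendant '[[0,1.6,-1.4,0,0,0,0],[14,1.6,-1.4,0,0,0,0],[22,1.6,-1.4,0,0,0,0],[28,1.6,-1.4,0,0,0,0],[28,1.6,-1.4,0,0,0,0]]'; python3 -m pendant '[[2,0,0,0,0,0,0],[4,0,0,0,0,0,0],[4,0,0,0,0,0,0]]'; python3 -m pendant '[[2,0,0,0,0,0,0],[3,0,0,0,0,0,0],[3,0,0,0,0,0,0]]'
```

```text
time_s: 8.0
position: [0.6027, 0.0337, 0.1284]
eef_rot: [0.704, -0.059, 0.705, 0.059]
contact_force: [0.1, -0.2, -4.3]
finger_gap: 0.0156
time_s: 8.38
position: [0.6032, 0.0337, 0.1254]
eef_rot: [0.705, -0.059, 0.705, 0.059]
contact_force: [-0.3, -0.1, -4.2]
finger_gap: 0.0155
time_s: 8.75
position: [0.6037, 0.0335, 0.1232]
eef_rot: [0.705, -0.059, 0.704, 0.059]
contact_force: [-0.8, -0.6, 1.9]
finger_gap: 0.0155
```

```bash
python3 -m pendant '[[0,0,0,0,0,0,40],[0,0,0,0,0,0,85],[0,0,0,0,0,0,85],[0,0,0,0,0,0,85]]'; python3 -m pendant '[[-20,0,0,0,0,0,85],[-80,0,0,0,0,0,85],[-130,0,0,0,0,0,85],[-150,0,0,0,0,0,85],[-150,0,0,0,0,0,85]]';python3 -m pendant '[[0,0,0,0,0,0,85],[0,0,0,0,0,0,85],[0,0,0,0,0,0,85]]'; python3 - <<'E'
from h import *
P,im=shot('wrist','i.png')
print(ctrl.state()['position'],ctrl.state()['contact_force'])
for t in ['spirit_level','level_grip','vial_mid','bubble','foot_knob_grip']:
    print(t,[(round(d['score'],2),np.round(d['position'],1)) for d in ctrl.mark_of('wrist',t)[:3]])
E
```

```text
time_s: 9.25
position: [0.6032, 0.0338, 0.1223]
eef_rot: [0.705, -0.059, 0.705, 0.059]
contact_force: [-0.2, 0.0, 0.4]
finger_gap: 0.0844
time_s: 9.88
position: [0.6042, 0.0337, 0.2744]
eef_rot: [0.706, -0.059, 0.703, 0.059]
contact_force: [0.0, 0.1, -0.5]
finger_gap: 0.085
time_s: 10.25
position: [0.6028, 0.0337, 0.2711]
eef_rot: [0.704, -0.059, 0.705, 0.059]
contact_force: [-0.5, 0.4, -0.2]
finger_gap: 0.0848
[0.60291647 0.03372005 0.27133523] [0.61269049 0.0485361  0.14450665]
spirit_level [(0.93, array([100.6, 233.1])), (0.7, array([150.1, 392.4])), (0.6, array([323.8, 180.9]))]
level_grip [(0.95, array([ 78.2, 246.4])), (0.82, array([321.6, 191.4]))]
vial_mid [(0.83, array([341. , 187.9])), (0.79, array([ 75.1, 240.8]))]
bubble [(0.54, array([346.2, 180.8]))]
foot_knob_grip []
```

View pics/i.png

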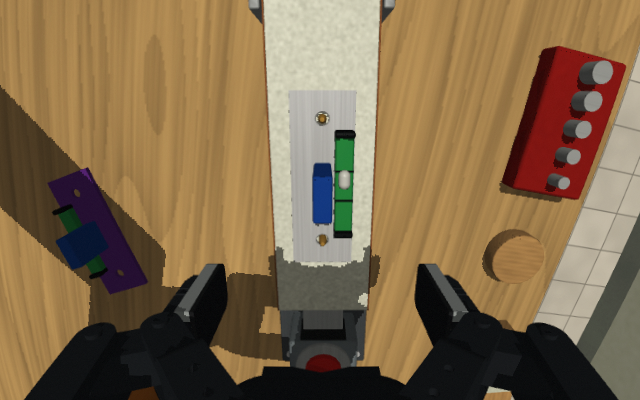

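Level sits on both pins (tips visible at (322,118) and (322,240)). The bubble is at about (344,180), a little towards the hinge. Measuring it, then the knob.

```bash
cat >> h.py <<'E'
def bubble(im,box,verbose=0):
    """column profile along the vial (image rows): bubble centre and the line rows"""
    l,t,r,b=box; h=cv2.cvtColor(im,cv2.COLOR_RGB2HSV)[t:b,l:r]
    w=(h[:,:,1]<110)&(h[:,:,2]>110); g=(h[:,:,0]>40)&(h[:,:,0]<85)&(h[:,:,1]>110)
    ys,xs=np.nonzero(w); v=np.median(h[:,:,2],1)
    if verbose: print('val',dict(zip(range(t,b),v.astype(int))))
    return (xs.mean()+l,ys.mean()+t,ys.min()+t,ys.max()+t,len(ys))
E
python3 - <<'E'
from h import *
im=cv2.imread('pics/i.png')[:,:,::-1].copy()
print(bubble(im,(337,140,351,228),1))
print(blobs(im,(0,0,0),(179,255,50),(332,125,358,242),8)[1])
togo((.63,-.20,.27),0)
E
```

```text
val {140: np.int64(125), 141: np.int64(128), 142: np.int64(128), 143: np.int64(128), 144: np.int64(128), 145: np.int64(128), 146: np.int64(127), 147: np.int64(127), 148: np.int64(127), 149: np.int64(127), 150: np.int64(127), 151: np.int64(126), 152: np.int64(127), 153: np.int64(126), 154: np.int64(126), 155: np.int64(126), 156: np.int64(127), 157: np.int64(126), 158: np.int64(127), 159: np.int64(126), 160: np.int64(126), 161: np.int64(126), 162: np.int64(126), 163: np.int64(126), 164: np.int64(126), 165: np.int64(126), 166: np.int64(126), 167: np.int64(126), 168: np.int64(126), 169: np.int64(126), 170: np.int64(94), 171: np.int64(98), 172: np.int64(144), 173: np.int64(165), 174: np.int64(171), 175: np.int64(172), 176: np.int64(170), 177: np.int64(166), 178: np.int64(166), 179: np.int64(166), 180: np.int64(166), 181: np.int64(166), 182: np.int64(166), 183: np.int64(166), 184: np.int64(164), 185: np.int64(158), 186: np.int64(143), 187: np.int64(127), 188: np.int64(120), 189: np.int64(119), 190: np.int64(125), 191: np.int64(125), 192: np.int64(125), 193: np.int64(125), 194: np.int64(125
[... 232 characters left out ...]
(123), 207: np.int64(123), 208: np.int64(123), 209: np.int64(123), 210: np.int64(122), 211: np.int64(123), 212: np.int64(123), 213: np.int64(123), 214: np.int64(123), 215: np.int64(123), 216: np.int64(123), 217: np.int64(123), 218: np.int64(123), 219: np.int64(123), 220: np.int64(123), 221: np.int64(123), 222: np.int64(123), 223: np.int64(123), 224: np.int64(122), 225: np.int64(122), 226: np.int64(122), 227: np.int64(122)}
(np.float64(344.2139303482587), np.float64(179.1492537313433), np.int64(170), np.int64(189), 201)
[([335, 130, 21, 9, 173], [344.6, 134.0]), ([335, 200, 18, 2, 35], [343.3, 200.5]), ([334, 230, 18, 8, 127], [342.4, 234.0])]
row [   2.3 -234.9  -12.4] [ 0.167 -0.    -0.   ]
```

View first.

```bash
python3 -m pendant '[[0,-60,-4,0,0,0,85],[0,-120,-8,0.05,0,0,85],[0,-180,-10,0.1,0,0,85],[0,-235,-12,0.167,0,0,85],[0,-235,-12,0.167,0,0,85]]';python3 -m pendant '[[0,0,0,0,0,0,85],[0,0,0,0,0,0,85],[0,0,0,0,0,0,85]]'; python3 - <<'E'
from h import *
np.set_printoptions(precision=4,suppress=True)
P,im=shot('wrist','j.png')
print(ctrl.state()['position'],ctrl.state()['contact_force'],ctrl.state()['joint_positions'])
m,b=blobs(im,(0,120,60),(8,255,255),(150,60,500,330),50); print(b)
m2=blobs(im,(172,120,60),(179,255,255),(150,60,500,330),50)[0]
print([(round(d['score'],2),np.round(d['position'],1)) for d in ctrl.mark_of('wrist','foot_knob_grip')[:3]])
print(P[2])
cv2.imwrite('pics/j2.png',cv2.resize(im[60:360,160:480,::-1],(640,600),interpolation=cv2.INTER_CUBIC))
E
```

```text
time_s: 11.18
position: [0.6308, -0.2048, 0.2722]
eef_rot: [0.708, 0.001, 0.707, -0.003]
contact_force: [-0.3, 0.5, 0.7]
finger_gap: 0.0846
time_s: 11.55
position: [0.6305, -0.1984, 0.2726]
eef_rot: [0.707, -0.001, 0.707, 0.001]
contact_force: [0.3, -0.8, 0.1]
finger_gap: 0.0852
[ 0.6305 -0.1986  0.2726] [-1.3539  0.2886 -0.1624] [-0.4739  0.5559  1.3108  0.0001  1.2749 -0.4758]
[([312, 158, 48, 44, 1590], [335.8, 179.9])]
[(0.66, array([334.9, 187.8]))]
[[ 1.      0.0021  0.0006  0.6299]
 [ 0.0022 -0.9522 -0.3056 -0.1195]
 [-0.0001  0.3056 -0.9522  0.3977]
 [ 0.      0.      0.      1.    ]]
```

View pics/j2.png

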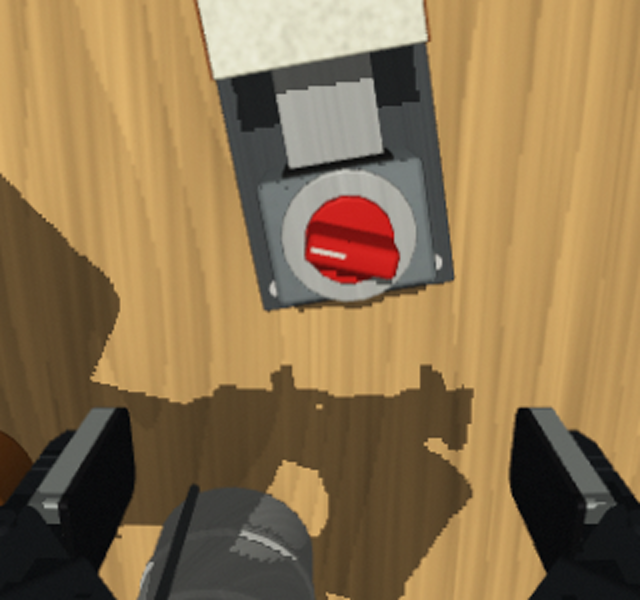

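```bash
python3 - <<'E'
from h import *
np.set_printoptions(precision=4,suppress=True)
P=params('wrist')
c=np.array([[310,233],[399,252],[395,280],[305,262]])/2+[160,60]
X=[atz(P,q,.114) for q in c]; print(X,sum(X)/4,[np.linalg.norm(X[i]-X[i-1]) for i in range(4)])
d=X[1]-X[0]+X[2]-X[3];print('bar',np.degrees(np.arctan2(d[1],d[0])))
e=[atz(P,np.array(q)/2+[160,60],z) for q,z in (((349,235),.078),)];print('disc',e)
S=params('scene');print(tri([ray(P,(335.5,189)),ray(S,(301,253.7))]))
togo((*(sum(X)/4)[:2],.20),78)
E
```

```text
[array([ 0.6251, -0.1867,  0.114 ]), array([ 0.6644, -0.1952,  0.114 ]), array([ 0.663 , -0.2081,  0.114 ]), array([ 0.6228, -0.1999,  0.114 ])] [ 0.6438 -0.1975  0.114 ] [np.float64(0.013371332645269081), np.float64(0.0401875059673135), np.float64(0.01302148746220028), np.float64(0.04106822714595142)]
bar -11.930797306395553
disc [array([ 0.6437, -0.1961,  0.078 ])]
(array([ 0.6434, -0.1981,  0.113 ]), [np.float64(0.20501643143064988), np.float64(0.2050164314306023)])
row [72.6  1.3 13.3] [-1.36  0.    0.  ]
```

```bash
python3 -m pendant '[[0,1,13,-0.18,0,0,50],[20,1,13,-0.36,0,0,50],[40,1,13,-0.54,0,0,50],[60,1,13,-0.72,0,0,50],[72,1,13,-0.9,0,0,50]]';python3 -m pendant '[[0,0,0,-0.18,0,0,50],[0,0,0,-0.36,0,0,50],[0,0,0,-0.46,0,0,50],[0,0,0,-0.46,0,0,50],[0,0,0,-0.46,0,0,50]]'; python3 -m pendant '[[0,0,0,0,0,0,50],[0,0,0,0,0,0,50]]'; python3 -c "
from h import *
togo((.6438,-.1975,.107),78)
print(ctrl.state()['position'])"
```

```text
time_s: 12.28
position: [0.6431, -0.1982, 0.1992]
eef_rot: [0.635, -0.309, 0.636, 0.31]
contact_force: [-0.6, 0.5, 0.1]
finger_gap: 0.0501
time_s: 12.9
position: [0.6435, -0.1987, 0.2005]
eef_rot: [0.55, -0.444, 0.55, 0.444]
contact_force: [0.2, 0.0, -0.4]
finger_gap: 0.0501
time_s: 13.15
position: [0.6435, -0.199, 0.2004]
eef_rot: [0.55, -0.445, 0.55, 0.445]
contact_force: [-0.7, 0.2, 0.0]
finger_gap: 0.0501
row [93.4 -0.   1.5] [-0.002 -0.     0.   ]
[ 0.64347211 -0.19897309  0.20044084]
```

```bash
python3 -m pendant '[[50,0,1.5,0,0,0,50],[85,0,1.5,0,0,0,50],[93,0,1.5,0,0,0,50],[93,0,1.5,0,0,0,50],[93,0,1.5,0,0,0,50]]' ;python3 -m pendant '[[0,0,0,0,0,0,8],[0,0,0,0,0,0,0],[0,0,0,0,0,0,0],[0,0,0,0,0,0,0]]' 50; python3 -c "
from h import *
print(ctrl.state()['ft_torque'],rot().as_matrix())"
```

```text
time_s: 13.78
position: [0.6451, -0.1982, 0.1093]
eef_rot: [0.55, -0.446, 0.549, 0.443]
contact_force: [0.3, -0.7, -0.1]
finger_gap: 0.05
time_s: 14.28
position: [0.6443, -0.1976, 0.1086]
eef_rot: [0.55, -0.445, 0.55, 0.444]
contact_force: [-0.4, 1.5, 5.5]
finger_gap: 0.0129
[ 0.15214226  0.11961055 -0.12663748] [[ 1.51228685e-03 -9.77811896e-01  2.09479378e-01]
 [-3.67877158e-04  2.09479059e-01  9.77813064e-01]
 [-9.99998789e-01 -1.55579652e-03 -4.29222341e-05]]
```

```bash
python3 -m pendant '[[0,0,0,0.15,0,0,0],[0,0,0,0.32,0,0,0],[0,0,0,0.49,0,0,0],[0,0,0,0.66,0,0,0],[0,0,0,0.83,0,0,0]]' ;python3 -m pendant '[[0,0,0,0.15,0,0,0],[0,0,0,0.17,0,0,0],[0,0,0,0.17,0,0,0],[0,0,0,0.17,0,0,0]]'; python3 -c "
from h import *
print(ctrl.state()['ft_torque'],np.degrees(np.arctan2(rot().as_matrix()[1,2],rot().as_matrix()[0,2])))
shot('top','k.png'); print([(round(d['score'],2),np.round(d['position'],1)) for d in ctrl.mark_of('top','bubble')[:3]])"
```

```text
time_s: 14.9
position: [0.6441, -0.1978, 0.1086]
eef_rot: [0.683, -0.184, 0.683, 0.183]
contact_force: [-0.2, 0.0, 6.2]
finger_gap: 0.013
time_s: 15.4
position: [0.644, -0.1979, 0.1086]
eef_rot: [0.696, -0.127, 0.695, 0.126]
contact_force: [-1.4, 0.6, 5.4]
finger_gap: 0.0136
[-0.00875238  0.31201401 -0.03659098] 20.645791684717405
[(0.48, array([361.9, 275.3]))]
```

```bash
python3 -m pendant '[[0,0,0,0,0,0,50],[0,0,0,0,0,0,50],[0,0,0,0,0,0,50],[-30,0,0,0,0,0,50],[-90,0,0,0,0,0,50]]' ;python3 -m pendant '[[-50,0,0,0,0,0,0],[-50,0,0,0.1,0,0,0]]'; python3 -c "
from h import *
np.set_printoptions(precision=4,suppress=True)
c,s=np.cos(np.radians(9.74)),np.sin(np.radians(9.74))
T=np.array([.6038,.0336,.25])+np.array([s,-c,0])*.008
print(T);togo(T,-80.3); print(rot().as_matrix())"
```

```text
time_s: 16.12
position: [0.6418, -0.1967, 0.1947]
eef_rot: [0.693, -0.125, 0.698, 0.128]
contact_force: [1.1, -1.0, 0.9]
finger_gap: 0.0503
time_s: 16.38
position: [0.6466, -0.1988, 0.2533]
eef_rot: [0.705, -0.093, 0.698, 0.089]
contact_force: [-0.7, -0.6, -0.8]
finger_gap: 0.0142
[0.6052 0.0257 0.25  ]
row [  1.7 227.7  17.1] [ 1.659  0.013 -0.001]
[[ 0.0102 -0.2546  0.967 ]
 [-0.0051  0.967   0.2547]
 [-0.9999 -0.0075  0.0086]]
```

```bash
python3 -m pendant '[[0,50,4,0.17,0,0,0],[0,100,8,0.35,0,0,0],[0,150,12,0.53,0,0,0],[0,200,15,0.71,0,0,0],[0,227,17,0.89,0,0,0]]' ;python3 -m pendant '[[0,0,0,0.18,0,0,0],[0,0,0,0.36,0,0,0],[0,0,0,0.54,0,0,0],[0,0,0,0.72,0,0,0],[0,0,0,0.77,0,0,0]]';python3 -m pendant '[[0,0,0,0,0,0,0],[0,0,0,0,0,0,0],[0,0,0,0,0,0,0]]'; python3 -c "
from h import *
np.set_printoptions(precision=4,suppress=True)
shot('wrist','l.png');T=np.array([.6052,.0257,.162]);togo(T,-80.3);print(ctrl.state()['position'],ctrl.state()['contact_force'])"
```

```text
time_s: 17.0
position: [0.6008, 0.0288, 0.2472]
eef_rot: [0.671, 0.22, 0.672, -0.22]
contact_force: [-0.1, -0.4, 0.7]
finger_gap: 0.0
time_s: 17.62
position: [0.6017, 0.0262, 0.2471]
eef_rot: [0.54, 0.456, 0.54, -0.456]
contact_force: [-0.2, -0.8, -0.2]
finger_gap: -0.0
time_s: 18.0
position: [0.6018, 0.0262, 0.2473]
eef_rot: [0.541, 0.455, 0.541, -0.455]
contact_force: [-0.6, -0.8, 1.3]
finger_gap: -0.0001
row [85.4  3.3  1.1] [ 0.002 -0.     0.   ]
[0.6018 0.0262 0.2474] [-0.2966  0.8085 -0.4306]
```

View pics/l.png

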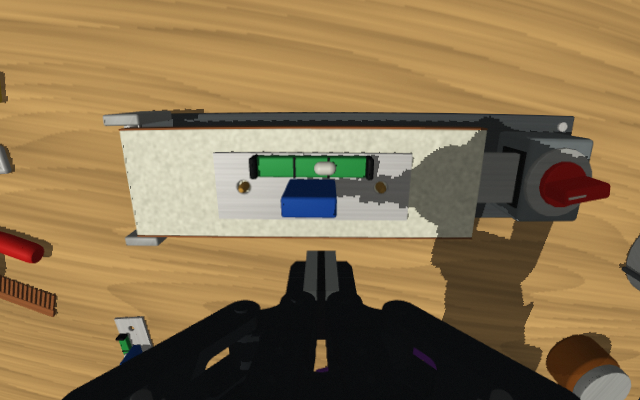

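Clear side view: bubble (325,168), vial caps at columns about 253 and 370, so the middle is about 311. The bubble is about 11 mm knobwards unpressed, as expected. Pressing gently.

```bash
python3 -m pendant '[[40,3.3,1,0,0,0,0],[75,3.3,1,0,0,0,0],[82,3.3,1,0,0,0,0],[82,3.3,1,0,0,0,0],[82,3.3,1,0,0,0,0]]'; python3 -m pendant '[[2,0,0,0,0,0,0],[3,0,0,0,0,0,0],[3,0,0,0,0,0,0],[3,0,0,0,0,0,0]]';  python3 -m pendant '[[1,0,0,0,0,0,0],[2,0,0,0,0,0,0],[2,0,0,0,0,0,0],[2,0,0,0,0,0,0]]'
```

```text
time_s: 18.68
position: [0.606, 0.0259, 0.1667]
eef_rot: [0.542, 0.456, 0.54, -0.455]
contact_force: [0.9, -0.2, 0.8]
finger_gap: 0.0005
time_s: 19.18
position: [0.6065, 0.0247, 0.1636]
eef_rot: [0.542, 0.456, 0.54, -0.455]
contact_force: [0.6, -3.1, 5.5]
finger_gap: 0.0003
time_s: 19.68
position: [0.6068, 0.0244, 0.1625]
eef_rot: [0.543, 0.456, 0.539, -0.455]
contact_force: [-1.5, -3.2, 9.3]
finger_gap: -0.0
```

```bash
cat >> h.py <<'E'
def bub2(im,save=None):
    """vial running along image columns: bubble offset from mid of caps, mm, + = knobwards (right)"""
    h=cv2.cvtColor(im,cv2.COLOR_RGB2HSV); g=((h[:,:,0]>45)&(h[:,:,0]<85)&(h[:,:,1]>120)&(h[:,:,2]>40)).astype(np.uint8)
    g[:,:180]=0; g[:,460:]=0; g[300:]=0
    n,l,st,_=cv2.connectedComponentsWithStats(cv2.morphologyEx(g,cv2.MORPH_CLOSE,np.ones((3,9),np.uint8)))
    i=1+np.argmax(st[1:,4]); x,y,w,hh=st[i,:4]
    sub=h[y:y+hh,x:x+w]; wm=((sub[:,:,1]<100)&(sub[:,:,2]>120)).astype(np.uint8)
    n,l,s2,c=cv2.connectedComponentsWithStats(wm); cand=[(s2[k,4],k) for k in range(1,n)]; k=max(cand)[1]
    ctr=s2[k,0]+(s2[k,2]-1)/2; v=np.median(sub[:,:,2],0).astype(int)
    lines=[int(q+x) for q in np.nonzero(v<70)[0]]
    if save: cv2.imwrite('pics/'+save,cv2.resize(im[max(y-60,0):y+140,x-60:x+w+80,::-1],None,fx=2.5,fy=2.5,interpolation=cv2.INTER_CUBIC))
    print('vial',x,y,w,hh,'bubble',c[k]+[x,y],'ext',s2[k,0]+x,s2[k,2],'dark',lines); return x,w,ctr
E
python3 - <<'E'
from h import *
im=cv2.imread('pics/l.png')[:,:,::-1].copy(); bub2(im)
P,im=shot('wrist','m.png'); bub2(im,'m2.png'); s=ctrl.state(); print(s['position'],s['contact_force'])
E
```

```text
vial 257 156 109 22 bubble [323.8209607  168.37991266] ext 314 21 dark [257, 258, 293, 294]
vial 227 185 153 30 bubble [300.58222222 204.38444444] ext 287 29 dark [227, 228, 229, 230, 279, 280, 281, 326, 327, 328, 379]
[0.60681582 0.02436212 0.16249227] [-0.65312612 -4.02290643  8.6478266 ]
```

View pics/m2.png

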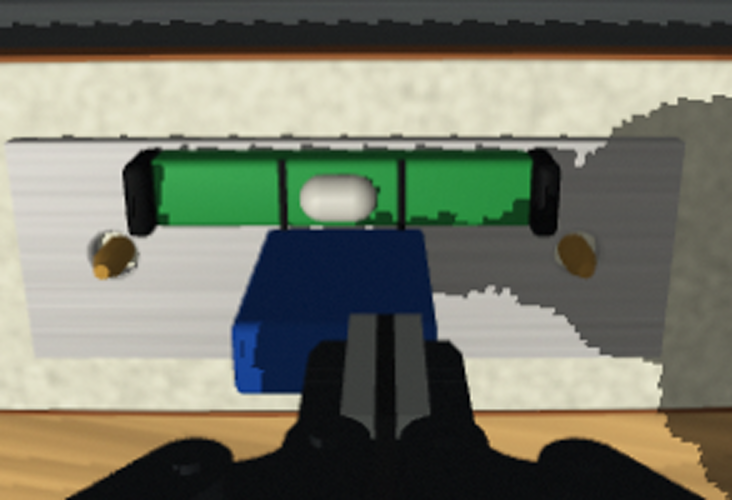

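While pressed, the lines are at columns 280 and 327 and the bubble at about 301. That is about 1.5 mm towards the hinge, so the knob needs about +0.08 rad. Back to the knob.

```bash
python3 -m pendant '[[-10,0,0,0,0,0,0],[-50,0,0,0,0,0,0],[-90,0,0,-0.1,0,0,0],[-90,0,0,-0.28,0,0,30],[-90,0,0,-0.46,0,0,50]]'; python3 -c "
from h import *
togo((.6440,-.1978,.25),20.6)"
```

```text
time_s: 20.35
position: [0.6054, 0.0263, 0.2513]
eef_rot: [0.632, 0.319, 0.631, -0.318]
contact_force: [0.0, 0.4, -1.2]
finger_gap: 0.0359
row [   1.2 -102.2  203.1] [-1.293e+00  1.000e-03 -1.000e-03]
```

```bash
python3 -m pendant '[[0,-25,50,-0.18,0,0,50],[0,-50,100,-0.36,0,0,50],[0,-75,150,-0.54,0,0,50],[0,-100,200,-0.72,0,0,50],[0,-102,203,-0.9,0,0,50]]'; python3 -m pendant '[[0,0,0,-0.18,0,0,50],[0,0,0,-0.36,0,0,50],[0,0,0,-0.393,0,0,50],[0,0,0,-0.393,0,0,50],[0,0,0,-0.393,0,0,50]]'; python3 -c "
from h import *
togo((.6440,-.1978,.107),20.6)"
```

```text
time_s: 20.98
position: [0.6431, -0.2027, 0.2501]
eef_rot: [0.707, 0.013, 0.707, -0.014]
contact_force: [-0.7, 1.3, -0.9]
finger_gap: 0.0502
time_s: 21.6
position: [0.6427, -0.1981, 0.2504]
eef_rot: [0.696, -0.124, 0.696, 0.124]
contact_force: [1.1, -0.1, 0.5]
finger_gap: 0.0501
row [143.4  -0.2   1.4] [-0.008  0.    -0.   ]
```

```bash
python3 -m pendant '[[60,0,1.4,-0.008,0,0,50],[110,0,1.4,-0.008,0,0,50],[135,0,1.4,-0.008,0,0,50],[142,0,1.4,-0.008,0,0,50],[142,0,1.4,-0.008,0,0,50]]'; python3 -m pendant '[[0,0,0,0,0,0,50],[0,0,0,0,0,0,8],[0,0,0,0,0,0,0],[0,0,0,0,0,0,0],[0,0,0,0,0,0,0]]' 50;  python3 -c "
from h import *
print(np.degrees(np.arctan2(rot().as_matrix()[1,2],rot().as_matrix()[0,2])))"; python3 -m pendant '[[0,0,0,0.05,0,0,0],[0,0,0,0.085,0,0,0],[0,0,0,0.085,0,0,0],[0,0,0,0.085,0,0,0],[0,0,0,0.085,0,0,0]]';  python3 -c "
from h import *
print(np.degrees(np.arctan2(rot().as_matrix()[1,2],rot().as_matrix()[0,2])))"
```

```text
time_s: 22.22
position: [0.6444, -0.198, 0.1088]
eef_rot: [0.696, -0.127, 0.695, 0.127]
contact_force: [-0.9, 0.7, 0.2]
finger_gap: 0.0501
time_s: 22.85
position: [0.6442, -0.1981, 0.1095]
eef_rot: [0.696, -0.127, 0.695, 0.127]
contact_force: [-1.5, 0.2, 5.3]
finger_gap: 0.013
20.68046964786207
time_s: 23.48
position: [0.6441, -0.1981, 0.1095]
eef_rot: [0.701, -0.097, 0.7, 0.097]
contact_force: [-2.0, 0.7, 6.0]
finger_gap: 0.013
15.807598194608293
```

Turned by 0.085 rad. Back to press.

```bash
python3 -m pendant '[[0,0,0,0,0,0,50],[0,0,0,0,0,0,50],[0,0,0,0,0,0,50],[-30,0,0,0,0,0,50],[-90,0,0,0,0,0,50]]' ;python3 -m pendant '[[-50,0,0,0,0,0,0],[-52,0,0,0.1,0,0,0]]'; python3 -c "
from h import *
togo([.6052,.0257,.25],-80.3)"
```

```text
time_s: 24.1
position: [0.642, -0.1969, 0.1958]
eef_rot: [0.698, -0.096, 0.703, 0.099]
contact_force: [1.1, 0.4, 0.1]
finger_gap: 0.0503
time_s: 24.35
position: [0.6467, -0.199, 0.2561]
eef_rot: [0.708, -0.063, 0.701, 0.059]
contact_force: [0.4, 0.9, -0.4]
finger_gap: 0.0146
row [  4.6 228.5  -2.1] [ 1.575  0.012 -0.002]
```

```bash
python3 -m pendant '[[0,50,0,0.17,0,0,0],[0,100,0,0.35,0,0,0],[0,150,0,0.53,0,0,0],[0,200,0,0.71,0,0,0],[0,228,0,0.89,0,0,0]]' ;python3 -m pendant '[[0,0,0,0.18,0,0,0],[0,0,0,0.36,0,0,0],[0,0,0,0.54,0,0,0],[0,0,0,0.685,0,0,0],[0,0,0,0.685,0,0,0]]';python3 -m pendant '[[0,0,0,0,0,0,0],[0,0,0,0,0,0,0],[0,0,0,0,0,0,0]]'; python3 -c "
from h import *
P,im=shot('wrist');bub2(im);togo([.6052,.0257,.168],-80.3)"
```

```text
time_s: 24.98
position: [0.6031, 0.0292, 0.2503]
eef_rot: [0.662, 0.249, 0.662, -0.248]
contact_force: [0.2, 0.2, 0.0]
finger_gap: -0.0001
time_s: 25.6
position: [0.6039, 0.0267, 0.2502]
eef_rot: [0.541, 0.455, 0.542, -0.455]
contact_force: [0.1, -0.5, -0.2]
finger_gap: 0.0003
time_s: 25.98
position: [0.604, 0.0266, 0.2504]
eef_rot: [0.541, 0.455, 0.541, -0.455]
contact_force: [1.1, -0.0, -0.2]
finger_gap: 0.0001
vial 258 158 108 22 bubble [325.5193133  170.62660944] ext 316 20 dark [258, 294, 365]
row [82.4  1.   1.1] [ 0.003 -0.     0.   ]
```

```bash
python3 -m pendant '[[40,1,1,0,0,0,0],[75,1,1,0,0,0,0],[82,1,1,0,0,0,0],[82,1,1,0,0,0,0],[82,1,1,0,0,0,0]]'; for i in 1 2; do python3 -m pendant '[[1,0,0,0,0,0,0],[1.5,0,0,0,0,0,0],[1.5,0,0,0,0,0,0],[1.5,0,0,0,0,0,0]]'; python3 -c "
from h import *
for i in range(3):
  P,im=shot('wrist');bub2(im);s=ctrl.state();print(s['position'][2],s['contact_force'])"; done
```

```text
time_s: 26.65
position: [0.6064, 0.0257, 0.1699]
eef_rot: [0.542, 0.456, 0.54, -0.455]
contact_force: [-0.3, 0.0, 0.5]
finger_gap: -0.0001
time_s: 27.15
position: [0.6052, 0.0258, 0.167]
eef_rot: [0.541, 0.455, 0.541, -0.455]
contact_force: [-0.8, 0.2, 1.3]
finger_gap: -0.0001
vial 231 183 151 31 bubble [325.90519187 202.93227991] ext 312 29 dark [231, 232, 281, 282, 283, 381]
0.1669176834258322 [-0.16899371  0.01575354  0.14113587]
vial 231 183 151 31 bubble [325.72234763 202.92099323] ext 312 29 dark [231, 232, 281, 282, 283, 381]
0.1669278976611903 [0.342307   0.49327894 0.81711479]
vial 231 183 151 31 bubble [325.76681614 202.92152466] ext 312 29 dark [231, 232, 281, 282, 283, 381]
0.16694031506202778 [ 0.61191724 -0.72419616  0.50746929]
time_s: 27.8
position: [0.6055, 0.0255, 0.1658]
eef_rot: [0.541, 0.455, 0.541, -0.455]
contact_force: [-1.0, -2.3, 4.9]
finger_gap: 0.0003
vial 230 184 152 30 bubble [321.5520362 203.0520362] ext 308 29 dark [230, 231, 280, 281, 282, 381]
0.16573157933275967 [-0.27959291 -1.85862215  4.65886822]
vial 230 184 152 31 bubble [320.26363636 203.01590909] ext 306 30 dark [230, 231, 280, 281, 282, 381]
0.16568305620192433 [-0.40351197 -2.24998677  4.29121024]
vial 230 184 152 30 bubble [319.79504505 202.97072072] ext 306 29 dark [230, 231, 280, 281, 282, 381]
0.16566744281956128 [ 0.13495608 -2.65832913  4.80650674]
```

```bash
for i in 1 2 3; do python3 -m pendant '[[0.5,0,0,0,0,0,0],[0.8,0,0,0,0,0,0],[0.8,0,0,0,0,0,0]]' >/dev/null; python3 -c "
from h import *
for i in range(3):
  P,im=shot('wrist')
bub2(im);s=ctrl.state();print(s['position'],s['contact_force'],s['time_s'])"; done
```

```text
vial 229 184 153 30 bubble [316.13439636 203.02733485] ext 302 29 dark [229, 230, 231, 280, 281, 282, 329, 380, 381]
[0.60557599 0.0251583  0.16487812] [-0.06460555 -2.6282387   5.16757279] 28.475
vial 229 184 152 30 bubble [311.88764045 203.00898876] ext 298 29 dark [229, 230, 231, 279, 280, 281, 327, 328, 329, 380]
[0.60572677 0.02487701 0.16419929] [-0.07324711 -4.24424029  5.59548748] 29.0
vial 228 184 153 30 bubble [307.72222222 203.16      ] ext 294 29 dark [228, 229, 230, 231, 279, 280, 281, 326, 327, 328, 329, 380]
[0.60580264 0.02464763 0.16349962] [-0.41166212 -4.59634146  4.87094815] 29.525
```

```bash
for i in 1 2 3; do python3 -m pendant '[[0.3,0,0.3,0,0,0,0],[0.5,0,0.5,0,0,0,0],[0.5,0,0.5,0,0,0,0]]' >/dev/null; python3 -c "
from h import *
for i in range(3):
  P,im=shot('wrist')
bub2(im);s=ctrl.state();print(s['position'],s['contact_force'],s['time_s'])"; done
```

```text
vial 228 184 153 30 bubble [303.82300885 203.19469027] ext 290 29 dark [228, 229, 230, 279, 280, 281, 326, 327, 328, 329, 379, 380]
[0.60585233 0.02442676 0.16307277] [-0.56017684 -2.87730033  6.42075408] 30.05
vial 228 184 153 30 bubble [303.05676856 203.31441048] ext 289 29 dark [228, 229, 230, 279, 280, 281, 326, 327, 328, 329, 379, 380]
[0.60594345 0.02438482 0.16297346] [-1.40511422 -2.52621279  8.47757527] 30.575
vial 228 184 153 31 bubble [302.80263158 203.30701754] ext 289 29 dark [228, 229, 230, 279, 280, 281, 326, 327, 328, 329, 379, 380]
[0.60605041 0.02431655 0.16291105] [-1.68242518 -2.0103136  11.41006123] 31.1
```

```bash
python3 -m pendant '[[-0.6,0,0.2,0,0,0,0],[-0.6,0,0.2,0,0,0,0],[-0.6,0,0.2,0,0,0,0],[-0.6,0,0.2,0,0,0,0]]'; python3 -c "
from h import *
for i in range(3):
  P,im=shot('wrist');bub2(im,'n.png');s=ctrl.state();print(s['position'],s['contact_force'],s['time_s'])
  for t in ('bubble','vial_mid'): print(t,[(round(d['score'],2),np.round(d['position'],1)) for d in ctrl.mark_of('wrist',t)[:2]])
"
```

```text
time_s: 31.6
position: [0.6059, 0.0243, 0.163]
eef_rot: [0.541, 0.456, 0.541, -0.455]
contact_force: [-1.3, -0.2, 8.3]
finger_gap: 0.0
vial 228 184 153 31 bubble [303.12087912 203.27472527] ext 289 29 dark [228, 229, 230, 279, 280, 281, 326, 327, 328, 329, 379, 380]
[0.60586671 0.02429099 0.16297728] [-0.5102548  -1.55660405  8.51285016] 31.65
bubble [(0.82, array([306.9, 203.8]))]
vial_mid [(0.64, array([302.9, 202.3]))]
vial 228 184 153 31 bubble [303.07658643 203.297593  ] ext 289 29 dark [228, 229, 230, 279, 280, 281, 326, 327, 328, 329, 379, 380]
[0.60587104 0.02427579 0.16298306] [-1.79190871 -2.2656338   8.6941525 ] 31.8
bubble [(0.86, array([305. , 204.1]))]
vial_mid [(0.8, array([302.9, 204.3]))]
vial 228 184 153 31 bubble [303.07658643 203.297593  ] ext 289 29 dark [228, 229, 230, 279, 280, 281, 326, 327, 328, 329, 379, 380]
[0.60587249 0.02427856 0.1629653 ] [-1.95623534 -0.95967785  9.06373876] 31.95
bubble [(0.98, array([302.8, 202.5]))]
vial_mid [(0.89, array([302. , 202.2]))]
```

View pics/n.png

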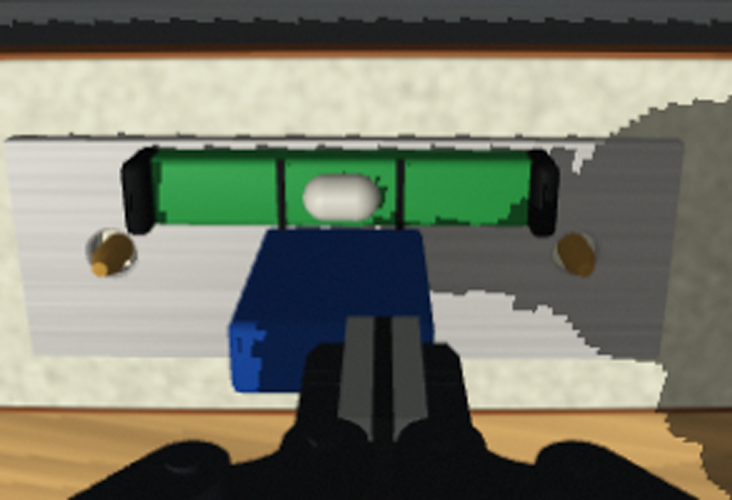

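The bubble spans crop columns 303-381 (centre 342) between lines at 281 and 401 (middle 341), so it is centred. It did not shift between 8.5 and 11.4 N, so the ledge is on its stop.

```bash
python3 -c "
from cell import ctrl
print(ctrl.close_job(), ctrl.state()['contact_force'])"
```

```text
the job is handed in; nothing more can be done
the job is handed in; nothing more can be done
```

The job is handed in at about 32 s of the 72 s allowed, with the robot still pressing the level down, the ledge on its stop and the bubble centred.

- **Placing:** I picked the large silver level and left the purple one and the smaller silver one alone. I lowered it over both pins, and both pin tips showed through its holes after release. Flushness was judged only from that and the contact height.
- **Turning:** I turned the red knob clockwise by 1.0 rad, pressed to check, then added 0.085 rad. I moved nothing else.
- **Bubble at the end:** It stands within about 0.5 mm of the middle between its lines. The detector's bubble and middle points wandered by 1 to 4 pixels (up to about 2.4 mm), and the last pair agreed within 1 pixel (0.6 mm).
- **Ledge on its stop:** The bubble and tool height barely moved (under 0.2 mm) between about 8.5 N and 11 N.
- **Force:** The final push is about 8.5 N, which is more than the 4 to 6 N stated, because at about 5 N the bubble was still moving. The push peaked at 11.4 N before I eased it back. A small sideways drag of 1 to 2 N also remains.

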